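# Unscrew the left-handed wing knob from the drying rack

### The job

The winged knob on top of the white drying rack has a reversed (left-hand) thread. Unscrew it with a light touch, never forcing or yanking the plastic thread, lift it off, and set it down gently, upright and released on the round rubber pad in the divided tray. Leave the pacifiers, the cup and the tin as they are.

Things in the scene. Friction and masses are not known exactly. Their poses are not given: they have to be found in the camera images.
- knob: White plastic winged knob, 66 mm tall, about 45 g: round skirt 39 mm across and 36 mm tall, open below; on top an upright wing. Origin: centre of the skirt's lower end; z up, x along the wing's length, y across its thickness. Starts on the stud, resting on the flange. Let go, it keeps its yaw and drops at most 16 mm. Turned the normal way it jams within 1 rad; clockwise but not let rise, within 2 rad.
- wing (a point): Centre of the knob's wing, where to grip, 51 mm above the knob's origin. The wing is 50 mm long (along the knob's x), 14 mm thick (along y) and 30 mm tall, 36 to 66 mm above the knob's origin.
- rack: White plastic drying rack, fixed: round dish 170 mm across, column, six arms reaching 82 mm from the axis and 114 mm high, and on top a flange 52 mm across, upper face 120 mm above the origin. Origin: centre of the underside; z up along the column. Its yaw tells nothing useful of the thread. More than 25 N between knob and rack harms the thread.
- flange (a point): On the rack's axis, on the flange's upper face, 120 mm above the dresser: the knob's origin starts here. The threaded stud, hidden in the knob, rises 28 mm above it and is 28 mm across.
- stud_top (a point): Centre of the stud's top, 28 mm above the flange. Slack left-hand thread: turned CLOCKWISE seen from above, with a light lift (2 to 6 N) so that it can rise, the knob climbs about 5.7 mm per rad and comes free 16 mm up, after 1.7 to 2.6 rad in all (two grasps). How far it is wound on varies unseen, so where the thread begins to carry and lets go must be felt.
- tray: divided wooden tray, fixed, 160 (x) by 240 (y) by 22 mm tall, walls 5 mm, floor 5 mm, six compartments about 72 mm square in 2 rows (x) of 3 (y). Origin: centre of the underside
- pad: round rubber pad, 54 mm across, 3 mm thick, fixed on the floor of one of the tray's compartments (which one differs). Origin: centre of its underside, 5 mm above the dresser; its top is 8 mm above the dresser
- pacifier1: loose pacifier in a compartment, nipple up: shield 42 mm across, 37 mm tall; origin at the centre of its underside
- pacifier2: as pacifier1
- pacifier3: as pacifier1
- pacifier4: as pacifier1
- cup: loose white ceramic cup, 76 mm across, 85 mm tall; origin at the centre of its underside
- tin: loose closed aluminium tin, 79 mm across, 48 mm tall; origin at the centre of its underside
There are look-alikes about, which are no part of the job. What is shaped like the knob but green, orange or pink is not meant.

How it is judged:
By the outcome, as a careful person would: the job done as asked, in the order asked, and still so for the second after the job is handed in, with the robot touching nothing.
It also fails if it takes over 67 s, if anything falls off the work surface, if the arm or the gripper's body presses on something with over 40 N, if the wrist force passes 120 N, or if a joint passes its speed limit or range.

### The arm

A 6-joint arm with a two-finger parallel gripper is mounted at the origin on the work surface. World frame = base frame: x ahead of the robot, y to its left, z up, the work surface at z = 0. Lengths are in m, angles in degrees, forces in N, time in s.
With the tool pointing down it reaches from about 0.325 to 0.85 m from the base axis. Payload 15.5 kg.
Tool frame: the origin (TCP) lies midway between the tips of the shut fingers; the grasp point (between the pads) lies 19 mm behind it; y points along the fingers, x is the direction in which the jaws open and shut, and the axes are right-handed (so a half turn about y gives the same grasp; the last joint's range is limited). The gripper opens to 91 mm and grips with 3 to 60 N. Pads are 32 mm wide; open, the fingers measure 118 mm over their backs; the gripper's body (76 mm by 178 mm) begins 60 mm behind the grasp point.
Start: joints at [-68.726, 28.281, 77.091, -0, 74.628, -5.472], TCP at [0.281, -0.558, 0.214] pointing down, gripper open.
Joint ranges: [-166.48, 166.48], [-47.26, 123.95], [12.59, 153.08], [-70.14, 250.14], [6.76, 159.57], [-176.63, 176.63]. Speed limits (degrees/s): [108.29, 108.29, 147.25, 172.46, 172.46, 172.46].

### API

Orientations are given as a 3x3 rotation matrix whose columns are the frame's x, y, z axes.
In Python, from bench import ctrl gives the robot as it stands. The module is installed in compiled form; this text tells all that it offers. Calls block until the motion is done:
- ctrl.goto(position, orientation): joint-space move of the TCP to a pose.
- ctrl.move_l(position, vel=0.15, ori=None, contact_N=None): straight line of the TCP; ori=None keeps the orientation; vel is the mean speed in m/s. With contact_N (N) it stops when the force on the tool has changed by that much, and returns True; else False.
- ctrl.movej(angles): joint-space move.
- ctrl.command_gripper(opening): opening from 0.0 (shut) to 1.0 (fully open); the grip force is fixed at half the most; returns when the fingers have stopped.
- ctrl.sleep(seconds).
- ctrl.ik(position, orientation): joint angles nearest the present ones, or None.
- ctrl.read_camera(name): name is "side" or "top" or "wrist"; returns the picture (400x640x3 uint8, blue, green, red); there is no depth.
- ctrl.camera_params(name): a dict with "fx", "fy", "cx", "cy" (pixels), "pose" (4x4, takes a point from camera to world coordinates); the wrist camera has in their place "T_tool_cam" (4x4, takes a point from camera to tool coordinates, whose origin is the TCP and whose axes are the tool frame's). Camera axes: x right, y up, looking along -z (the intrinsics and any distortion apply to the point x, -y, -z); pixel columns grow to the right and rows downward; lengths in m; the calibration is good to about 2 mm. A picture is of the moment at which its call begins: read the wrist's pose just before it. camera_params takes no time and is no camera call.
A pose or a line that the arm cannot do raises ctrl.MotionError and nothing moves.
- ctrl.sign_off(): hands the job in, once; it reports no verdict.
Readings, each from a call of its own:
- ctrl.current_t(): time.
- ctrl.current_q(): joint angles.
- ctrl.current_dq(): joint speeds.
- ctrl.current_effort(): joint torques, N m.
- ctrl.current_tool_pos(): TCP position.
- ctrl.current_eef_rot(): TCP orientation.
- ctrl.current_contact_force(): force on the tool from outside, world axes, zero at the start.
- ctrl.current_wrist_torque(): the same for the moment, N m.
- ctrl.current_grip_width(): opening from 0.0 (shut) to 1.0 (fully open).
Only numpy, scipy, OpenCV 4.12 (cv2) and the standard library are available. Lean on these libraries where they do the work, as an engineer would, in place of code of your own. Each camera call takes 0.05 s, during which the arm holds its last target. There are 200 camera calls.

## Working session

There is one attempt and no reset: what is moved stays moved. The work goes in short steps, each a Python script; the robot and the scene stay as the last script left them, time stands still between calls to the robot, and variables do not carry over. Pictures are saved under pics/ and viewed, about 8 in all and at most 12, crops included, and the job is handed in when it is done.

```bash
mkdir -p pics; python3 - <<'E'
from bench import ctrl
import cv2,numpy as np
np.set_printoptions(precision=4,suppress=True)
for n in("top","side"):
    cv2.imwrite(f"pics/{n}0.png",ctrl.read_camera(n)); print(n,ctrl.camera_params(n))
print(ctrl.camera_params("wrist")); print(ctrl.current_t(),ctrl.current_eef_rot(),ctrl.current_contact_force())
E
```

```text
top {'fx': 403.0023663981663, 'fy': 403.0023663981663, 'cx': 318.6130605785267, 'cy': 200.77090399537053, 'pose': array([[-0.0265,  0.9935, -0.1109,  0.4659],
       [-0.9996, -0.0254,  0.0112,  0.0199],
       [ 0.0083,  0.1112,  0.9938,  0.9428],
       [ 0.    ,  0.    ,  0.    ,  1.    ]])}
side {'fx': 371.15224767695963, 'fy': 371.15224767695963, 'cx': 319.8495078110003, 'cy': 203.20655822543623, 'pose': array([[-0.9956,  0.0459, -0.0817,  0.5237],
       [-0.0937, -0.4861,  0.8688,  0.6753],
       [ 0.0002,  0.8727,  0.4883,  0.5015],
       [ 0.    ,  0.    ,  0.    ,  1.    ]])}
{'fx': 316.58204984482995, 'fy': 316.58204984482995, 'cx': 322.6278447428391, 'cy': 202.52226343225436, 'T_tool_cam': array([[ 1.    , -0.0002, -0.0003,  0.0002],
       [-0.0002,  0.2531, -0.9674, -0.1713],
       [ 0.0002,  0.9674,  0.2531,  0.0715],
       [ 0.    ,  0.    ,  0.    ,  1.    ]])}
0.1 [[ 0.45   -0.0004  0.893 ]
 [-0.893   0.001   0.45  ]
 [-0.0011 -1.      0.0001]] [-0.5051 -0.1234 -0.6057]
```

View pics/top0.png

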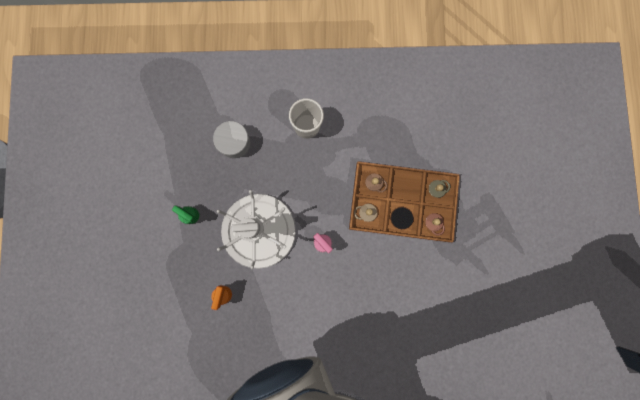

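View pics/side0.png

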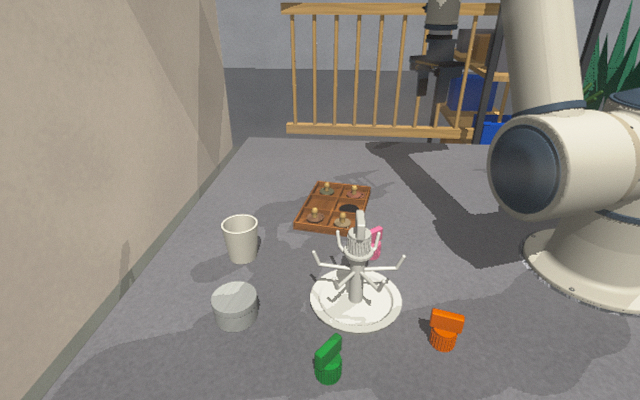

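```bash
cat > h.py <<'E'
from bench import ctrl
import cv2,numpy as np
np.set_printoptions(precision=4,suppress=True)
def R(a):  # tool down, jaw axis at yaw a (rad)
    c,s=np.cos(a),np.sin(a); return np.array([[c,0,-s],[s,0,c],[0,-1,0.]])
def ray(P,T,uv,z):
    d=T[:3,:3]@np.array([(uv[0]-P['cx'])/P['fx'],-(uv[1]-P['cy'])/P['fy'],-1]); o=T[:3,3]
    return o+d*(z-o[2])/d[2]
def fixed(n,uv,z):
    P=ctrl.camera_params(n); return ray(P,P['pose'],uv,z)
def wrist(fn):
    T=np.eye(4);T[:3,:3]=ctrl.current_eef_rot();T[:3,3]=ctrl.current_tool_pos()
    im=ctrl.read_camera("wrist");cv2.imwrite(fn,im);P=ctrl.camera_params("wrist");return im,P,T@P['T_tool_cam']
E
python3 - <<'E'
from h import *
im=cv2.imread("pics/top0.png")
b=im[195:240,385:420]; m=(b.max(2)<40).astype(np.uint8)
cs=cv2.findContours(m,0,1)[0];c=max(cs,key=cv2.contourArea);(x,y),r=cv2.minEnclosingCircle(c)
M=cv2.moments(c);print(cv2.contourArea(c),r)
print("pad",fixed("top",(M['m10']/M['m00']+385,M['m01']/M['m00']+195),.008))
k=fixed("top",(245,230),.186);print("knob",k,"rack",fixed("top",(259,231),.01))
for a in range(-180,180,30):
    q=ctrl.ik([k[0],k[1],.28],R(np.radians(a)));print(a,q)
cv2.imwrite("pics/c0.png",cv2.resize(im[150:280,160:470],None,fx=2.5,fy=2.5,interpolation=2))
E
```

```text
289.0 10.30786418914795
pad [ 0.5254 -0.1832  0.008 ]
knob [0.4989 0.1506 0.186 ] rack [0.5034 0.1488 0.01  ]
-180 [  10.2326   16.2644   85.9982   -0.       77.7374 -169.7674]
-150 [ 10.2326  16.2644  85.9982   0.      77.7374 160.2326]
-120 [ 10.2326  16.2644  85.9982  -0.      77.7374 130.2326]
-90 [ 10.2326  16.2644  85.9982  -0.      77.7374 100.2326]
-60 [10.2326 16.2644 85.9982  0.     77.7374 70.2326]
-30 [10.2326 16.2644 85.9982 -0.     77.7374 40.2326]
0 [10.2326 16.2644 85.9982 -0.     77.7374 10.2326]
30 [ 10.2326  16.2644  85.9982  -0.      77.7374 -19.7674]
60 [ 10.2326  16.2644  85.9982   0.      77.7374 -49.7674]
90 [ 10.2326  16.2644  85.9982  -0.      77.7374 -79.7674]
120 [  10.2326   16.2644   85.9982   -0.       77.7374 -109.7674]
150 [  10.2326   16.2644   85.9982    0.       77.7374 -139.7674]
```

View pics/c0.png

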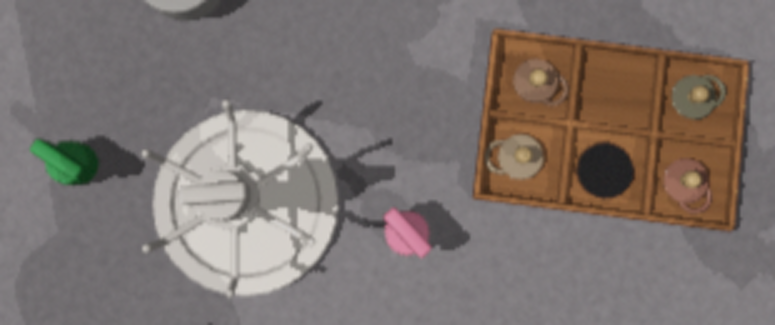

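```bash
python3 - <<'E'
from h import *
ctrl.goto([.50,.15,.28],R(0)); im,P,T=wrist("pics/w1.png"); print(ctrl.current_t(),ctrl.current_contact_force(),P['T_tool_cam'][2,3])
E
```

```text
2.7833 [-0.904   0.6307  0.0124] 0.07113054359759197
```

View pics/w1.png

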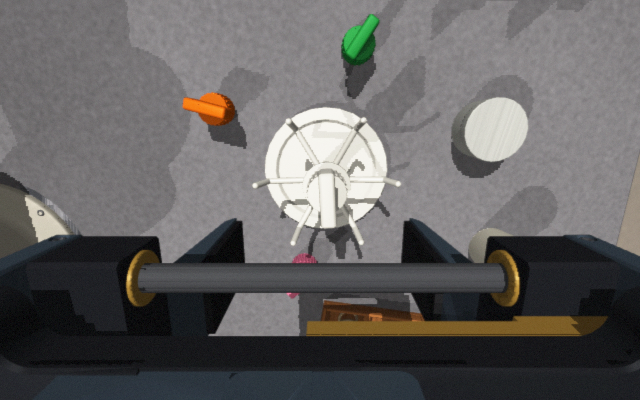

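```bash
python3 - <<'E'
import cv2
im=cv2.imread("pics/w1.png");cv2.imwrite("pics/c1.png",cv2.resize(im[150:250,280:380],None,fx=6,fy=6,interpolation=2))
E
```

```text
(no output)
```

View pics/c1.png

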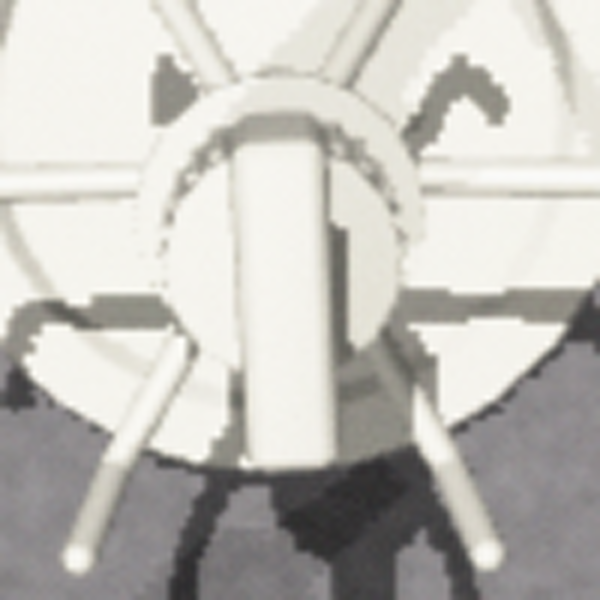

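```bash
python3 - <<'E'
from h import *
P=ctrl.camera_params("wrist");T=np.eye(4);T[:3,:3]=ctrl.current_eef_rot();T[:3,3]=ctrl.current_tool_pos();T=T@P['T_tool_cam']
W=np.array([ray(P,T,c,.186) for c in [(319.2,173.3),(334.2,173.3),(335.8,227.5),(321.3,227.8)]])
print(W); c=W.mean(0); e=(W[0]+W[1]-W[2]-W[3])/2; print(c,np.linalg.norm(e),np.degrees(np.arctan2(e[1],e[0])),np.linalg.norm(W[0]-W[1]))
print(T[:3,3],ctrl.current_tool_pos())
E
```

```text
[[0.4978 0.1767 0.186 ]
 [0.5105 0.1767 0.186 ]
 [0.5123 0.1283 0.186 ]
 [0.4995 0.128  0.186 ]]
[0.505  0.1524 0.186 ] 0.04853634804168428 92.07178749188967 0.012680270247564884
[0.5007 0.2206 0.4511] [0.5003 0.1494 0.2799]
```

```bash
python3 - <<'E'
from h import *
a=np.radians(2.0); p=np.array([.5045,.152,.161])
ctrl.move_l([p[0],p[1],.22],ori=R(a)); ctrl.command_gripper(.45)
f0=ctrl.current_contact_force();print(f0)
print(ctrl.move_l(p,vel=.06,contact_N=5),ctrl.current_tool_pos())
x=R(a)[:,0]
w=.26
while w>.06:
    ctrl.command_gripper(w); g=ctrl.current_grip_width(); f=ctrl.current_contact_force()-f0
    fx=f@x; print(round(w,3),round(g,4),f)
    if g>w+.012: break
    if abs(fx)>1.5:
        p=p+x*np.sign(fx)*.0007; ctrl.move_l(p,vel=.02); print("shift",p)
    else: w-=.015
print(ctrl.current_t(),ctrl.current_tool_pos())
E
```

```text
[-0.7166  0.4047  0.3171]
False [0.5048 0.152  0.1613]
0.26 0.2612 [1.4511 0.129  0.1237]
0.245 0.2451 [-0.4913  0.1329  0.1621]
0.23 0.2282 [ 0.3106 -0.9815 -0.2166]
0.215 0.2138 [ 1.0595 -0.2679 -0.3102]
0.2 0.1993 [ 0.1713 -0.2502  0.9736]
0.185 0.1819 [ 1.1165  0.1597 -0.1254]
0.17 0.1693 [ 0.4485 -0.4177 -0.5566]
0.155 0.1568 [-0.3543 -0.3852  0.224 ]
0.14 0.1544 [-0.0471 -0.5682 -0.7278]
7.675 [0.5045 0.152  0.161 ]
```

```bash
cat > turn.py <<'E'
from h import *
def F(n=4):
    s=[]
    for _ in range(n): s.append(np.r_[ctrl.current_contact_force(),ctrl.current_wrist_torque()[2]]); ctrl.sleep(.01)
    return np.mean(s,0)
def turn(p,a,f0,total,step=.05,target=-3.5,zmax=.19,every=1):
    """clockwise by total rad with a light lift; z follows the force"""
    done=0;i=0
    while done<total:
        f=F()-f0; e=f[2]-target          # e>0: lift more
        if i%every==0: print(f"{done:.2f} z{1e3*(p[2]-.161):.2f} q6 {ctrl.current_q()[5]:.0f}",f.round(2))
        if np.linalg.norm(f[:3])>12 or p[2]>zmax: print("stop");break
        d=np.clip(.15e-3*e,-.6e-3,.6e-3)
        l=f[:2]*(np.linalg.norm(f[:2])>1.5)*.08e-3
        p=p+np.r_[l,d]
        if e<5 and f[2]>-7:
            if f[2]<-1.5: p[2]+=.0057*step*.8
            a-=step; done+=step
        ctrl.move_l(p,vel=.02,ori=R(a)); i+=1
    return p,a
E
python3 - <<'E'
from turn import *
ctrl.command_gripper(0.05); f0=F(10);print(f0,ctrl.current_grip_width())
t=ctrl.current_t();p,a=turn(ctrl.current_tool_pos(),np.radians(2),f0,.3)
print(p,a,ctrl.current_t()-t,ctrl.current_t(),ctrl.current_tool_pos()); np.savez("s.npz",p=p,a=a,f0=f0)
E
```

```text
[-0.1315  0.1286 -0.1546  0.0016] 0.15313484536817243
0.00 z-0.02 q6 8 [-0.05  0.35 -0.13 -0.01]
0.05 z0.48 q6 11 [-0.02 -0.22 -0.51 -0.01]
0.10 z0.93 q6 14 [-0.38 -0.05  0.01 -0.01]
0.15 z1.46 q6 17 [ 0.49 -0.06 -0.82 -0.02]
0.20 z1.86 q6 20 [ 0.13  0.11 -0.19 -0.02]
0.25 z2.35 q6 22 [ 0.07 -0.34 -0.14  0.02]
[0.5045 0.152  0.1639] -0.2650934149601134 1.700000000000001 9.675 [0.5045 0.152  0.1638]
```

```bash
python3 - <<'E'
from turn import *
s=np.load("s.npz");f0=s['f0']
p,a=turn(s['p'],float(s['a']),f0,1.0,every=2)
print(p,a,ctrl.current_t(),ctrl.current_tool_pos()); np.savez("s.npz",p=p,a=a,f0=f0)
E
```

```text
0.00 z2.86 q6 25 [ 0.65  0.04 -0.28  0.01]
0.10 z3.81 q6 31 [-1.37 -0.23  0.28  0.05]
0.15 z4.97 q6 34 [0.8  0.13 2.97 0.  ]
0.20 z6.07 q6 37 [-0.31 -0.04 -0.77 -0.03]
0.30 z6.98 q6 43 [ 0.23 -0.43 -0.55  0.  ]
0.40 z7.90 q6 48 [ 0.12 -0.08 -0.5  -0.  ]
0.50 z8.83 q6 54 [-0.03 -0.08 -0.05  0.03]
0.60 z9.78 q6 60 [-0.01  0.12 -0.63 -0.03]
0.70 z10.66 q6 65 [ 0.05 -0.5  -0.35  0.01]
0.80 z11.58 q6 71 [ 0.16 -0.03 -0.51 -0.  ]
0.90 z12.43 q6 77 [ 0.48 -0.29 -0.52 -0.02]
[0.5045 0.152  0.1743] -1.265093414960114 15.9083 [0.5045 0.152  0.1743]
```

```bash
python3 - <<'E'
from h import *
print(ctrl.current_grip_width(),ctrl.current_q()[5])
im=ctrl.read_camera("side")[180:350,280:440]; w,_,_=wrist("pics/w2.png")
cv2.imwrite("pics/c2.png",np.hstack([cv2.resize(im,(452,480),interpolation=2),cv2.resize(w[130:300,265:385],(339,480),interpolation=2)]))
E
```

```text
0.148756478710678 82.62165475860131
```

View pics/c2.png

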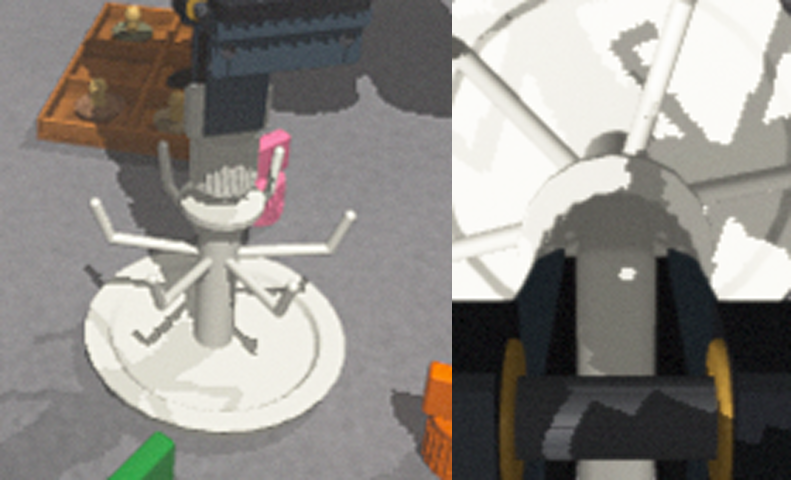

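```bash
python3 - <<'E'
from turn import *
s=np.load("s.npz");f0=s['f0']
p,a=turn(s['p'],float(s['a']),f0,1.0,zmax=.161+.021)
print(p,a,ctrl.current_t(),ctrl.current_tool_pos(),ctrl.current_grip_width()); np.savez("s.npz",p=p,a=a,f0=f0)
im=ctrl.read_camera("side")[180:350,280:440]
cv2.imwrite("pics/c3.png",cv2.resize(im,None,fx=3.5,fy=3.5,interpolation=2))
E
```

```text
0.00 z13.32 q6 83 [ 0.01 -0.15 -0.84 -0.  ]
0.05 z13.72 q6 86 [-0.1  -0.22 -0.58 -0.01]
0.10 z14.16 q6 88 [ 0.27 -0.25 -0.73  0.  ]
0.15 z14.57 q6 91 [-0.22  0.05 -0.3  -0.02]
0.20 z15.05 q6 94 [ 0.19 -0.22 -0.4  -0.01]
0.25 z15.51 q6 97 [-0.25 -0.5   0.15  0.01]
0.30 z16.06 q6 100 [ 0.19  0.16 -0.29  0.  ]
0.35 z16.54 q6 103 [ 0.09 -0.14 -0.63  0.  ]
0.40 z16.97 q6 106 [-0.23 -0.24 -0.42 -0.03]
0.45 z17.44 q6 108 [-0.26 -0.31 -0.5   0.  ]
0.50 z17.89 q6 111 [ 0.13  0.31 -0.21 -0.01]
0.55 z18.38 q6 114 [-0.04  0.23 -0.25  0.01]
0.60 z18.87 q6 117 [-0.16 -0.33 -0.98 -0.01]
0.65 z19.24 q6 120 [ 0.33  0.23 -0.61 -0.01]
0.70 z19.68 q6 123 [ 0.17 -0.04 -0.49 -0.  ]
0.75 z20.13 q6 126 [ 0.19  0.13 -0.17  0.01]
0.80 z20.63 q6 128 [-0.35  0.11 -0.21 -0.02]
0.85 z21.12 q6 131 [ 0.28  0.18 -0.55 -0.  ]
stop
[0.5045 0.152  0.1821] -2.115093414960114 20.8583 [0.5045 0.152  0.1821] 0.15006685942071554
```

View pics/c3.png

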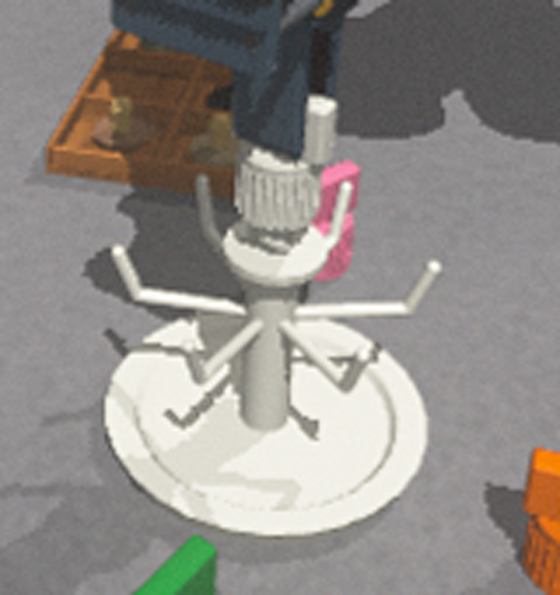

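```bash
python3 - <<'E'
from h import *
P=ctrl.camera_params("side");Ti=np.linalg.inv(P['pose'])
def pr(p):
    c=Ti@np.r_[p,1];u=np.array([P['cx']+P['fx']*c[0]/-c[2],P['cy']-P['fy']*c[1]/-c[2]]);return (u-[280,180])*3.5
for n,p in dict(flangefront=(.5045,.178,.12),sk_low_front=(.5045,.1715,.12),sk_up_front=(.5045,.1715,.141),sk_top_up=(.5045,.1715,.177),wing_up=(.5045,.152,.207),wing_low=(.5045,.152,.186)).items(): print(n,pr(p))
E
```

```text
flangefront [277.7755 275.0707]
sk_low_front [277.792  266.7176]
sk_up_front [280.1173 230.9383]
sk_top_up [284.2899 166.7314]
wing_up [287.7231  88.7991]
wing_low [285.2109 127.8796]
```

```bash
python3 - <<'E'
from turn import *
s=np.load("s.npz");p=s['p'];a=float(s['a']);f0=s['f0']
print(ctrl.move_l([p[0],p[1],.20],vel=.03,contact_N=5),F()-f0)
print(ctrl.move_l([p[0],p[1],.25],vel=.06,contact_N=6),F()-f0)
print(ctrl.ik([.525,-.11,.22],R(-np.pi)))
ctrl.goto([.525,-.11,.22],R(-np.pi)); ctrl.sleep(.2)
im,P,T=wrist("pics/w3.png"); print(ctrl.current_t(),ctrl.current_grip_width(),ctrl.current_q(),T[:3,3])
np.savez("w3.npz",T=T)
E
```

```text
False [ 0.2068  0.0393 -0.7559 -0.0144]
False [ 0.2241  0.2298 -0.5618  0.0009]
[-18.213   20.7952  89.1329  -0.      70.0719 161.787 ]
23.9917 0.15000240694090747 [-18.1105  20.7798  89.1327   0.0059  70.0737 161.7685] [ 0.5258 -0.18    0.3914]
```

View pics/w3.png

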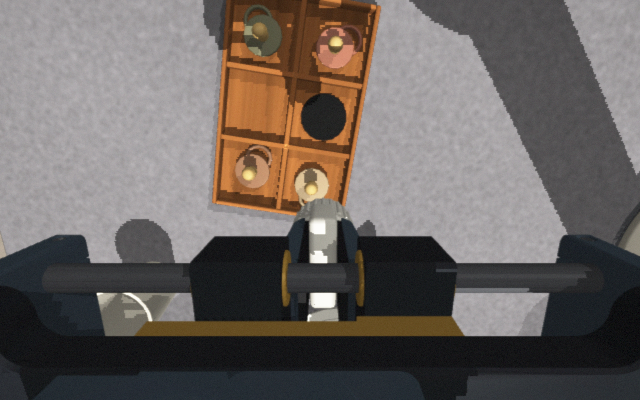

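```bash
python3 - <<'E'
from turn import *
im=cv2.imread("pics/w3.png");T=np.load("w3.npz")['T'];P=ctrl.camera_params("wrist")
m=np.zeros(im.shape[:2],np.uint8);m[85:150,290:360]=(im[85:150,290:360].max(2)<45)
c=max(cv2.findContours(m,0,1)[0],key=cv2.contourArea);(u,v),(w,h),_=cv2.fitEllipse(c)
g=ray(P,T,(u,v),.008);print((u,v,w,h),g,fixed("top",(402,218),.008))
g=(g+np.array([.5254,-.1832,.008]))/2 if np.linalg.norm(g[:2]-[.5254,-.1832])<.01 else exit("disagree")
a=-np.pi; f0=F(8)
ctrl.move_l([g[0],g[1],.15],vel=.12); ctrl.move_l([g[0],g[1],.06],vel=.08); ctrl.sleep(.15);f0=F(8)
hit=ctrl.move_l([g[0],g[1],.045],vel=.008,contact_N=2.5)
print(hit,ctrl.current_tool_pos(),F()-f0,ctrl.current_t(),ctrl.current_grip_width())
E
```

```text
(323.0992431640625, 116.23487091064453, 42.61088180541992, 45.071327209472656) [ 0.5253 -0.184   0.008 ] [ 0.525  -0.1835  0.008 ]
True [ 0.5254 -0.1836  0.049 ] [-0.4681  0.2487  7.8998  0.0198] 27.8583 0.15091774276012326
```

```bash
python3 - <<'E'
from turn import *
p=ctrl.current_tool_pos(); f0=F()
p[2]+=.0002; ctrl.move_l(p,vel=.01); print(F()-f0)
for w in(.19,.25,.36): ctrl.command_gripper(w)
ctrl.move_l([p[0],p[1],.15],vel=.08,contact_N=6) and print("touched")
ctrl.move_l([p[0],p[1]+.08,.24],vel=.12)
im,_,_=wrist("pics/w4.png"); sd=ctrl.read_camera("side")
cv2.imwrite("pics/c4.png",np.vstack([cv2.resize(im[0:220,190:430],(480,440)),cv2.resize(sd[160:260,270:400],None,fx=3.7,fy=3.7)[:, :480]])[:800].copy()) 
a=cv2.resize(im[0:220,190:430],(400,366));b=cv2.resize(sd[160:260,270:400],(400,308));cv2.imwrite("pics/c4.png",np.hstack([a,cv2.copyMakeBorder(b,0,58,0,0,0)]))
print(ctrl.current_t(),ctrl.current_tool_pos())
E
```

```text
[ 0.2091  0.0856 -8.5798  0.0076]
31.8167 [ 0.5251 -0.1039  0.2394]
```

View pics/c4.png

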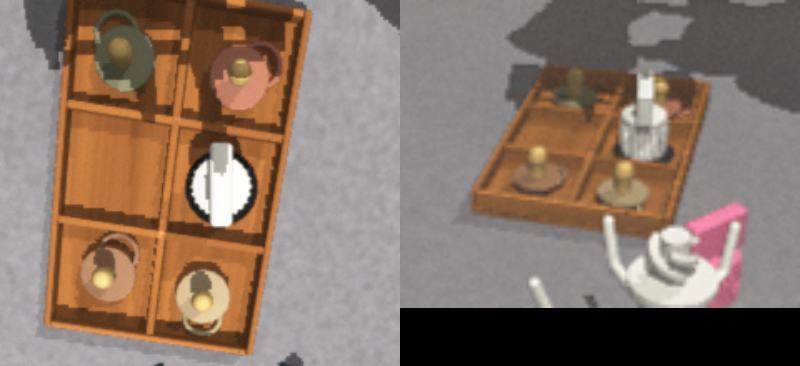

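The knob stands upright and centred on the pad (around (221,187) in the left view). The stud is bare, and the pacifiers are where they were.

```bash
python3 -c "
from h import *
print(ctrl.current_contact_force(),ctrl.current_t()); ctrl.sign_off()"
```

```text
[ 0.3775 -0.9622  0.343 ] 31.8167
the job is handed in; nothing more can be done
```

The white knob is off the rack and standing upright, released and centred on the round rubber pad. I handed the job in at about 32 s, with the arm clear and touching nothing.

- **Unscrewing:** I gripped the wing and turned it about 2.15 rad clockwise in a single grasp, letting it rise as it turned. The force readings stayed within about 1 N, apart from one push of about 3 N near 5 mm up. The steady lift I aimed for (3.5 N) never built up. The thread carried nothing I could feel, so I could not feel where it began to carry or let go. The side view, compared with the computed height, showed the knob about 21 mm up, and it then lifted off with only its own weight on the gripper.
- **Placing:** The pad positions from the top and wrist cameras agreed to about 1 mm. The knob touched down at the expected height. The force there was about 8 N, more than the 2.5 N stop I had set, and I eased it off before letting go.
- **Last checks:** The final wrist and side pictures show the knob upright on the pad, the stud bare and the pacifiers where they were. I did not check the cup and tin in the last pictures, but the arm did not go near them.

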